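Stack the test sieves on the shaker

TASK

Set up the sieve stack on the small round shaker for a grading test. Working from the bottom up, one piece at a time, set the plain receiving pan in the shaker's collar, then the fine, the medium and the coarse sieve and last the lid, each fully home with its skirt inside the piece below. Leave the steel cup and the white jar cap, which are not part of the set, where they are.

Things in the scene. Friction and masses are not known exactly. Their poses are not given: they have to be found in the camera images.
- pan_center (a point): Receiving pan: round, open, smooth closed floor, no mesh, 40 mm high in all. Bare metal, loose, about 0.1 kg. Frame 60 mm across, wall 2 mm (hold it across the frame, near the top); below it a skirt 10 mm high, 52 mm across, tapering to 45 mm at the foot, enters the rim below it (2 mm play all round) until the frame rests on that rim. Point: on its axis, half-way up (20 mm); z up.
- sieve_fine_center (a point): Fine sieve: lowest round sieve, 36 mm in all, dense, nearly opaque mesh, wires 2 mm apart. Bare metal, loose, about 0.1 kg. Frame 60 mm across, wall 2 mm (hold it across the frame, near the top); below it a skirt 10 mm high, 52 mm across, tapering to 45 mm at the foot, enters the rim below it (2 mm play all round) until the frame rests on that rim. Point: on its axis, half-way up (18 mm); z up.
- sieve_medium_center (a point): Medium sieve: round, 42 mm high in all, mesh wires 6.5 mm apart. Bare metal, loose, about 0.1 kg. Frame 60 mm across, wall 2 mm (hold it across the frame, near the top); below it a skirt 10 mm high, 52 mm across, tapering to 45 mm at the foot, enters the rim below it (2 mm play all round) until the frame rests on that rim. Point: on its axis, half-way up (21 mm); z up.
- sieve_coarse_center (a point): Coarse sieve: tallest round sieve, 48 mm in all, thick mesh wires 13 mm apart. Bare metal, loose, about 0.1 kg. Frame 60 mm across, wall 2 mm (hold it across the frame, near the top); below it a skirt 10 mm high, 52 mm across, tapering to 45 mm at the foot, enters the rim below it (2 mm play all round) until the frame rests on that rim. Point: on its axis, half-way up (24 mm); z up.
- lid_knob (a point): Lid of the stack: metal disc 60 mm across, 4 mm thick, with a black round knob on top (22 mm across, 23 mm high) and beneath it the same 10 mm skirt as the sieves; 37 mm high in all, loose, about 0.06 kg. Point: middle of the knob, on the axis, 26 mm above the underside, 12 mm above the disc, 11 mm below the knob's top; z up.
- shaker_seat (a point): Sieve shaker: fixed white drum 120 mm across with a small grey control pod towards the robot. A round aluminium collar on top (inside 56 mm, outside 66 mm, 12 mm deep) takes the skirt of the pan, whose frame then rests on the collar's rim. Point: centre of the collar, level with its rim, 56 mm above the worktop; z up.
- sample_cup: Bystander: open steel test cup, no mesh and no skirt, 52 mm in diameter and 37 mm high. Origin at the centre of its underside.
- spare_cap: Bystander: white flat jar cap lying open side up, 65 mm in diameter and 16 mm high. Origin at the centre of its underside.

How it is judged (in metres and radians):
On the way, in this order (a step that is already met when the one before it is completed fails the run):
1. the receiving pan is home in the shaker's collar and let go (horizontal distance between pan_center and shaker_seat below 0.005 m and z of pan_center in the frame of shaker_seat between 0.0075 and 0.0125 m and angle between pan_center's own z axis and vertical below 0.06 rad and contact force between the fingers and pan below 0.1 N), for 0.2 s.
2. the fine sieve is home on the pan and let go (horizontal distance between sieve_fine_center and pan_center below 0.005 m and z of sieve_fine_center in the frame of pan_center between 0.0255 and 0.0305 m and angle between sieve_fine_center's own z axis and vertical below 0.06 rad and contact force between the fingers and sieve_fine below 0.1 N), for 0.2 s.
3. the medium sieve is home on the fine sieve and let go (horizontal distance between sieve_medium_center and sieve_fine_center below 0.005 m and z of sieve_medium_center in the frame of sieve_fine_center between 0.0265 and 0.0315 m and angle between sieve_medium_center's own z axis and vertical below 0.06 rad and contact force between the fingers and sieve_medium below 0.1 N), for 0.2 s.
4. the coarse sieve is home on the medium sieve and let go (horizontal distance between sieve_coarse_center and sieve_medium_center below 0.005 m and z of sieve_coarse_center in the frame of sieve_medium_center between 0.0325 and 0.0375 m and angle between sieve_coarse_center's own z axis and vertical below 0.06 rad and contact force between the fingers and sieve_coarse below 0.1 N), for 0.2 s.
5. the lid is home on the coarse sieve and let go (horizontal distance between lid_knob and sieve_coarse_center below 0.005 m and z of lid_knob in the frame of sieve_coarse_center between 0.0375 and 0.0425 m and angle between lid_knob's own z axis and vertical below 0.06 rad and contact force between the fingers and lid below 0.1 N), for 0.2 s.
At the end, for the whole second after the job is handed in: From the bottom up: pan in the shaker's collar, fine sieve, medium sieve, coarse sieve, lid; each upright (within 0.06 rad), centred on the piece below within 5 mm and at its seated height within 2.5 mm, let go and at rest. The steel cup and the jar cap are within 30 mm of where they stood (all of step 1 and all of step 2 and all of step 3 and all of step 4 and all of step 5 and linear speed of each of pan, sieve_fine, sieve_medium, sieve_coarse, lid below 0.02 m/s); the robot touches nothing.
It fails at once if the open steel cup is moved more than 30 mm (distance of sample_cup from where it was at the start of the episode above 0.03 m).
It fails at once if the jar cap is moved more than 30 mm (distance of spare_cap from where it was at the start of the episode above 0.03 m).
It also fails if it takes over 115 s, if anything falls off the work surface, if the arm or the gripper's body presses on something with over 40 N, if the wrist force passes 120 N, or if a joint passes its speed limit or range.

ROBOT

A 6-joint arm with a two-finger parallel gripper is mounted at the origin on a cart in front of the work surface, level with it; the furniture and walls round the work are solid. World frame = base frame: x ahead of the robot, y to its left, z up, the work surface at z = 0. Lengths are in mm, angles in rad, forces in N, time in s.
With the tool pointing down it reaches from about 350 to 775 mm from the base axis. Payload 7.3 kg.
Tool frame: the origin (TCP) lies at the very end of the fingers, on their centre line; the grasp point (between the pads) lies 19 mm behind it; z points along the fingers, y is the line along which they close (so a half turn about z gives the same grasp; the last joint's range is limited). The gripper opens to 92 mm and grips with 3 to 60 N. Pads are 19 mm wide; open, the fingers measure 130 mm over their backs; the gripper's body (75 mm by 190 mm) begins 47 mm behind the grasp point.
Start: joints at [-1.295, 0.342, 1.524, -0, 1.275, -0.146], TCP at [214.961, -478.996, 226.741] pointing down, gripper open.
Joint ranges: [-2.53, 2.53], [-0.77, 2.02], [0.04, 2.7], [-1, 4.14], [0.28, 2.66], [-3.11, 3.11]. Speed limits (rad/s): [2.57, 2.57, 3.14, 3.14, 3.14, 3.14].

INTERFACE

Orientations are given as [roll, pitch, yaw] about the fixed x, y, z axes, in that order (R = Rz(yaw) Ry(pitch) Rx(roll)).
In Python, from plant import bot gives the robot as it stands.
- The arm moves only by the tool send_rows, never from a script. Its argument "rows" is a list of rows, each an object of numbers: "x", "y", "z": the shift along the tool's x, y, z in units of 0.2 m (1.0 is 0.2 m); "ax", "ay", "az": the turn, a rotation vector about the tool's x, y, z in units of 60 degrees (1.0 is 60 degrees); "jaw": the opening, from -1 (shut) to 1 (fully open), so that 0 is half open. In form: [{"x": .., "y": .., "z": .., "ax": .., "ay": .., "az": .., "jaw": ..}, ...]. A call has exactly 10 rows; each row is the pose to reach, as a shift and turn from the pose commanded when the call began, along the tool's axes at that moment; what a row does not reach only later rows make up. A row lasts 1/8 s, in which the tool goes at most 62.5 mm and 10.7 degrees, less where a joint would pass 70% of its speed; a pose out of reach is approached as far as the arm can. A call with a number of a shift or a turn outside -1 to 1 is refused whole. A call with a gripper value outside its range is refused whole. The fingers move at their own pace and stop on an object; the grip force is fixed at half the most. Time passes only in rows, so rows that repeat a pose let the fingers close, or fill a call up. It gives the time, the measured TCP pose, the force, the opening and the grip force at its end, in the units of the state.
- bot.get_obs(): the state, without advancing time (a new reading comes with each control period).
- bot.capture(name): name is "side" or "top"; returns (picture, depth): 400x640x3 uint8, red, green, blue; 400x640 float32, mm along the optical axis (not along the pixel's ray), 0 where there is no reading.
- bot.camera_model(name): a dict with "vertical_fov" (degrees; the focal length in pixels is half the picture's height over the tangent of half this angle, whatever the lens; pixels are square), "cx", "cy" (the principal point, pixels), "R" (3x3) and "t" (3): a world point X has camera coordinates R X + t. Camera axes: x right, y down, z forward; pixel columns grow to the right and rows downward; lengths in mm; the calibration is good to about 2 mm. A picture is of the moment at which its call begins. camera_model takes no time and is no camera call.
- bot.close_job(): hands the job in; it is judged then, once.
The state is a dict: "time": time; "joint_positions": joint angles; "dq": joint speeds; "tau": joint torques, N m; "tool_pos": TCP position; "tcp_rot": TCP orientation; "contact_force": force on the tool from outside, world axes, zero at the start; "moment": the same for the moment, N m; "grip_width": finger opening in mm; "finger_force": force on a finger pad.
Only numpy, scipy, OpenCV 4.12 (cv2) and the standard library are available. Lean on these libraries where they do the work, as an engineer would, in place of code of your own. Each camera call takes 0.05 s, during which the arm holds its last target. There are 200 camera calls.

## Working session

There is one attempt and no reset: what is moved stays moved. The work goes in short steps, Python scripts to look and compute and a tool call to move; the robot and the scene stay as the last step left them, time stands still between calls to the robot, and variables do not carry over. Pictures are saved under pics/ and viewed, at most 14 in all, crops included, and the job is handed in when it is done.

Besides the shell and the picture viewer there is one more tool, called after "Call:" by a JSON object that holds its "fn" and its "kwargs". send_rows: Moves the arm, as the interface text tells. Its arguments: {"type":"object","properties":{"rows":{"type":"array","items":{"type":"object","properties":{"x":{"type":"number","minimum":-1,"maximum":1},"y":{"type":"number","minimum":-1,"maximum":1},"z":{"type":"number","minimum":-1,"maximum":1},"ax":{"type":"number","minimum":-1,"maximum":1},"ay":{"type":"number","minimum":-1,"maximum":1},"az":{"type":"number","minimum":-1,"maximum":1},"jaw":{"type":"number"}}}}},"required":["rows"]}

```bash
mkdir -p pics; ls; python3 - <<'E'
from plant import bot
import cv2,numpy as np
o=bot.get_obs();print(o)
for n in("side","top"):
    p,d=bot.capture(n);cv2.imwrite(f"pics/{n}0.png",p[:,:,::-1]);np.save(f"{n}0.npy",d);m=bot.camera_model(n);print(n,m)
E
```

```text
pics
{'time': 0.0, 'joint_positions': array([-1.29500380e+00,  3.42722794e-01,  1.52502321e+00, -3.12888858e-05,
        1.27537437e+00, -1.45993341e-01]), 'dq': array([ 0.00020156,  0.00046321, -0.00029277,  0.00035707, -0.00043202,
        0.0003591 ]), 'tau': array([ 5.45005321e-06, -4.31244493e+01, -2.44225931e+01,  7.17272842e-02,
        5.58691949e-02, -1.20254103e-04]), 'tool_pos': array([ 214.83345437, -478.58889528,  226.04275505]), 'tcp_rot': array([-3.14007683e+00, -1.92644737e-04,  4.21794857e-01]), 'contact_force': array([ 0.11126057, -0.07396036, -0.77370976]), 'moment': array([ 0.00781166,  0.02588757, -0.02522375]), 'finger_force': 0.0, 'grip_width': 91.96086412572176}
side {'vertical_fov': 43.39247630796594, 'cx': 314.99479548651516, 'cy': 202.71586649753473, 'R': array([[-0.92519598, -0.37924855, -0.01352522],
       [-0.16379326,  0.43122419, -0.88725276],
       [ 0.34232172, -0.81866735, -0.46108524]]), 't': array([ 490.43130365,  153.83878506, 1163.505938  ])}
top {'vertical_fov': 45.047115423535885, 'cx': 317.9708725595537, 'cy': 199.8302654480733, 'R': array([[ 0.01943781, -0.99967122,  0.0167219 ],
       [-0.99619804, -0.02078545, -0.08460157],
       [ 0.08492133, -0.01501386, -0.99627454]]), 't': array([ -19.73757536,  517.64043451, 1129.43237513])}
```

View pics/top0.png

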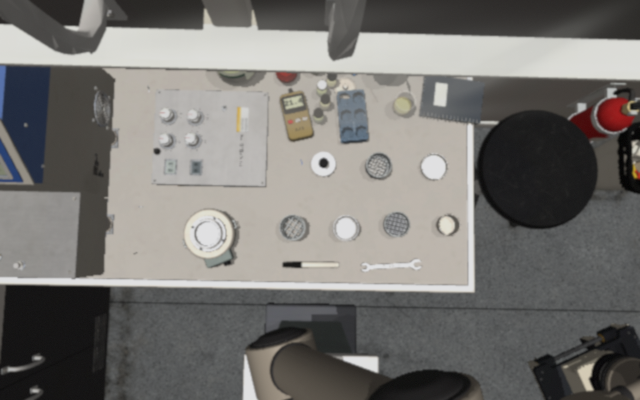

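View pics/side0.png

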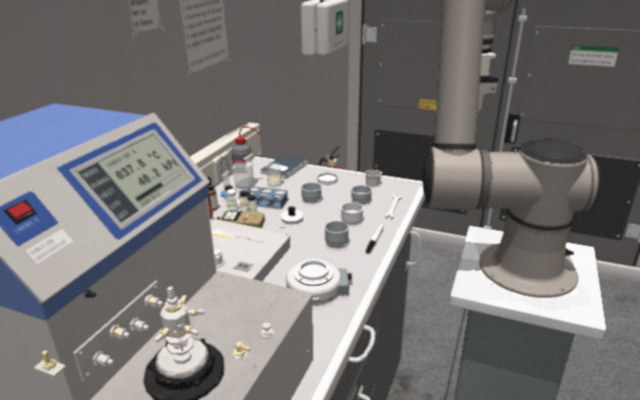

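```bash
cat > h.py <<'E'
import cv2,numpy as np
from plant import bot
def ray(n,u,v):
    m=bot.camera_model(n);f=200/np.tan(np.radians(m["vertical_fov"]/2))
    R=np.array(m["R"]);c=-R.T@np.array(m["t"])
    return c,R.T@np.array([(u-m["cx"])/f,(v-m["cy"])/f,1.])
def plane(n,u,v,z):
    c,d=ray(n,u,v);return c+d*(z-c[2])/d[2]
def pts(n,d):   # HxWx3 world cloud
    m=bot.camera_model(n);f=200/np.tan(np.radians(m["vertical_fov"]/2))
    v,u=np.mgrid[:400,:640];P=np.dstack([(u-m["cx"])/f*d,(v-m["cy"])/f*d,d])-np.array(m["t"])
    return P@np.array(m["R"])
E
python3 - <<'E'
from h import *
a=cv2.imread("pics/top0.png");b=cv2.imread("pics/side0.png")
cv2.imwrite("pics/c1.png",cv2.resize(a[140:260,270:470],None,fx=4,fy=4,interpolation=2))
cv2.imwrite("pics/c2.png",cv2.resize(b[155:305,270:420],None,fx=4,fy=4,interpolation=2))
for n in("top","side"):
    P=pts(n,np.load(n+"0.npy"))
    z=P[...,2];ok=(P[...,0]>300)&(P[...,0]<620)&(abs(P[...,1])<420)&(z>12)&(z<120)&(np.load(n+"0.npy")>0)
    k,l,s,c=cv2.connectedComponentsWithStats(ok.astype(np.uint8))
    for i in range(1,k):
        if s[i,4]>60:
            q=P[l==i];print(n,c[i].round(1),s[i],q.mean(0).round(1),"x",np.percentile(q[:,0],[2,98]).round(),"y",np.percentile(q[:,1],[2,98]).round(),"z",np.percentile(q[:,2],[5,50,95,99]).round(1))
    print(np.percentile(z[(np.load(n+"0.npy")>0)&(abs(z)<8)&(P[...,0]>300)&(P[...,0]<600)],[10,50,90]))
E
```

```text
top [208.3 169.6] [ 151  152  115   35 3579] [582.7 250.7  39. ] x [549. 618.] y [122. 379.] z [35.1 39.4 43.4 45. ]
top [322.3 165.5] [311 158  24  18 204] [601.  -18.   21.3] x [579. 618.] y [-44.   9.] z [12.3 14.5 38.  38.7]
top [377.8 169.2] [365 158  27  21 132] [ 593.8 -150.8   29.7] x [575. 619.] y [-179. -121.] z [12.9 30.6 42.7 44.2]
top [209.7 236. ] [ 182  208   55   60 2366] [426.8 241.5  38.2] x [364. 486.] y [191. 300.] z [26.3 37.9 52.8 56.1]
top [396.6 223.7] [383 211  27  26 223] [ 464.6 -197.5   23.9] x [435. 494.] y [-224. -166.] z [12.3 23.9 36.4 38. ]
top [291.5 226. ] [279 214  26  26 187] [453.9  52.   30.8] x [423. 481.] y [22. 80.] z [12.6 31.5 49.3 50.3]
top [345.8 226.7] [332 215  27  26 168] [455.1 -76.4  27.8] x [424. 482.] y [-102.  -45.] z [12.3 34.2 40.7 41.9]
top [449.7 223.9] [436 214  24  22 157] [ 466.6 -323.3   27.9] x [442. 490.] y [-343. -293.] z [13.7 30.7 38.2 39.9]
top [310.8 263.9] [282 261  57   7 171] [365.5   4.7  14.2] x [360. 371.] y [-58.  70.] z [12.2 13.9 16.9 18.1]
[-4.49640169 -1.54514472  1.55983589]
side [372.2 176.1] [365 169  
[... 350 characters left out ...]
02  23  20 388] [453.1 -71.4  29. ] x [425. 482.] y [-104.  -41.] z [14.7 29.3 41.8 43.7]
side [292.3 214.1] [283 206  19  16 188] [601.3 -11.6  21.7] x [581. 619.] y [-44.  13.] z [13.6 16.7 39.3 40.2]
side [335.7 232.4] [324 220  25  26 530] [450.7  56.1  34.1] x [422. 480.] y [21. 83.] z [16.6 34.7 49.3 50.9]
side [373.7 236.8] [365 223  18  28 150] [364.   12.6  15.8] x [358. 371.] y [-57.  74.] z [12.9 15.7 18.7 19.7]
side [259.8 254.9] [ 223  229   67   52 1827] [576.  220.6  39.6] x [547. 618.] y [122. 309.] z [19.6 42.5 45.1 46.5]
side [318.  278.9] [ 286  259   66   44 1939] [415.9 259.9  39.8] x [359. 483.] y [203. 304.] z [19.2 40.  56.9 58.8]
[-0.1789883   1.8297082   3.75645732]
```

View pics/c1.png

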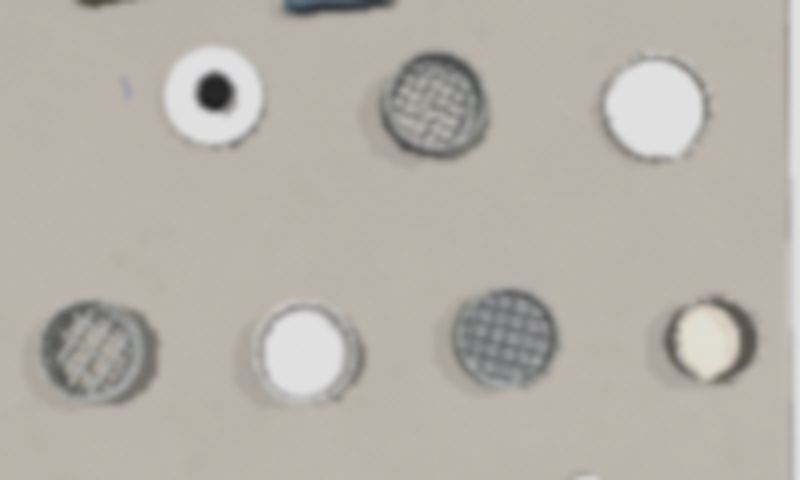

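View pics/c2.png

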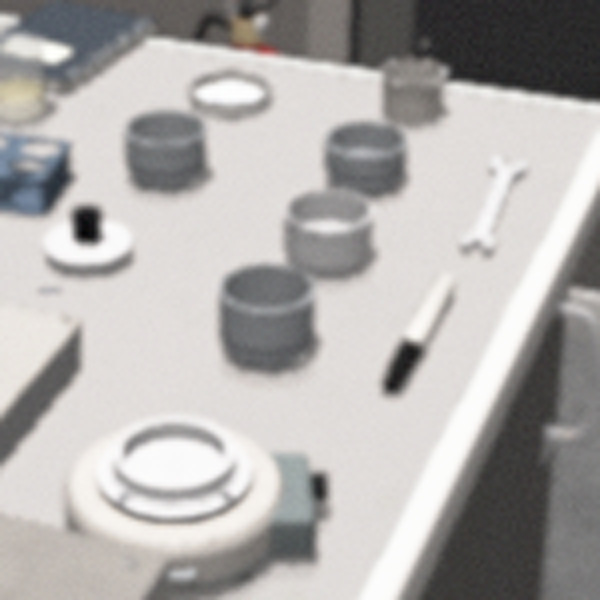

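```bash
cat >> h.py <<'E'
from scipy.optimize import least_squares
B={"pan":(453,-74,40,30),"fine":(464.5,-195,36,30),"med":(597,-150,42,30),"coarse":(451.5,51,48,30),"lid":(601,-16,14,30),"knob":(601,-16,37,11),"collar":(428,250,56,33),"cap":(597,-285,16,32),"cup":(466,-320,37,26)}
def rims(names,B=B,off={"top":-1.5,"side":1.8}):
    out={}
    for n in off:
        d=bot.capture(n)[1];P=pts(n,d)[d>0]
        for k in names:
            x,y,h,r=B[k]
            for it in range(3):
                q=P[(np.hypot(P[:,0]-x,P[:,1]-y)<r+5)&(abs(P[:,2]-off[n]-h)<4)]
                if len(q)<8: break
                ex=[np.percentile(q[:,i],[3,97]) for i in(0,1)]
                x,y=ex[0].mean(),ex[1].mean()
            # outline fit: points near radius
            s=q[np.hypot(q[:,0]-x,q[:,1]-y)>r-6] if len(q) else q
            f=least_squares(lambda p:np.hypot(s[:,0]-p[0],s[:,1]-p[1])-p[2],[x,y,r-2],loss="soft_l1").x if len(s)>8 else 0
            out[k,n]=(x,y);print(k,n,len(q),"ext",np.round([x,y],1),"w",np.round([np.ptp(e) for e in ex],0) if len(q)>8 else "","fit",np.round(f,1))
    return out
E
python3 -c "
from h import *
rims(B)"
```

```text
pan top 81 ext [453.3 -74.4] w [58. 58.] fit [453.4 -73.8  29.2]
fine top 86 ext [ 464.8 -195.3] w [59. 59.] fit [ 464.9 -194.7   29.3]
med top 78 ext [ 604.7 -149.7] w [58. 57.] fit [ 604.5 -149.8   29.2]
coarse top 73 ext [452.4  51.4] w [58. 58.] fit [452.   51.5  29.3]
lid top 369 ext [608.3 -18.6] w [53. 51.] fit [608.  -18.7  27.3]
knob top 65 ext [607.4 -19.2] w [19. 19.] fit [607.9 -18.7   8.5]
collar top 195 ext [434.2 247.3] w [62. 63.] fit [433.6 247.   30.5]
cap top 68 ext [ 602.8 -289. ] w [54. 63.] fit [ 607.3 -288.6   31.4]
cup top 74 ext [ 466.  -318.7] w [47. 50.] fit [ 465.9 -318.5   24.5]
pan side 82 ext [453.4 -72.5] w [58. 61.] fit [453.5 -72.7  29.3]
fine side 67 ext [ 465.1 -192.5] w [58. 60.] fit [ 465.7 -193.1   29.1]
med side 64 ext [ 604.9 -148.9] w [57. 61.] fit [ 605.  -148.5   29.7]
coarse side 94 ext [451.2  53.3] w [57. 60.] fit [451.6  53.   29.4]
lid side 162 ext [608.5 -15.4] w [55. 54.] fit [608.2 -16.2  27.6]
knob side 31 ext [608.1 -17.2] w [19. 17.] fit [608.  -16.6   8.3]
collar side 187 ext [432.3 249. ] w [62. 62.] fit [432.7 249.4  30.7]
cap side 55 ext [ 607.2 -286.7] w [60. 65.] fit [ 607.4 -286.8   31. ]
cup side 37 ext [ 466.1 -319. ] w [47. 53.] fit [ 467.5 -318.6   25. ]
```

Call:
{"fn": "send_rows", "kwargs": {"rows": [{"x":0.12,"y":-0.08,"z":0,"ax":0,"ay":0,"az":-0.12,"jaw":1},{"x":0.25,"y":-0.18,"z":0,"ax":0,"ay":0,"az":-0.25,"jaw":1},{"x":0.4,"y":-0.28,"z":0,"ax":0,"ay":0,"az":-0.4,"jaw":1},{"x":0.55,"y":-0.38,"z":0,"ax":0,"ay":0,"az":-0.55,"jaw":1},{"x":0.7,"y":-0.48,"z":0,"ax":0,"ay":0,"az":-0.7,"jaw":1},{"x":0.82,"y":-0.58,"z":0,"ax":0,"ay":0,"az":-0.82,"jaw":1},{"x":0.92,"y":-0.65,"z":0,"ax":0,"ay":0,"az":-0.92,"jaw":1},{"x":0.96,"y":-0.68,"z":0,"ax":0,"ay":0,"az":-1,"jaw":1},{"x":0.96,"y":-0.68,"z":0,"ax":0,"ay":0,"az":-1,"jaw":1},{"x":0.96,"y":-0.68,"z":0,"ax":0,"ay":0,"az":-1,"jaw":1}]}}

```text
time: 1.45
tool_pos: [334.3, -276.6, 226.7]
tcp_rot: [-3.142, 0.0, 1.467]
contact_force: [0.4, -0.1, -0.4]
grip_width: 91.8
finger_force: 0.0
```

```bash
cat >> h.py <<'E'
from scipy.spatial.transform import Rotation as Ro
def go(x,y,z,yaw=np.pi/2):
    o=bot.get_obs();R=Ro.from_euler("xyz",o["tcp_rot"]);T=Ro.from_euler("xyz",[np.pi,0,yaw])
    print("t",round(o["time"],2),"pos",o["tool_pos"].round(1),o["tcp_rot"].round(3),"w",round(o["grip_width"],1),"F",o["contact_force"].round(1))
    print("rows xyz",(R.inv().apply(np.array([x,y,z])-o["tool_pos"])/200).round(3),"rot",((R.inv()*T).as_rotvec()/(np.pi/3)).round(3))
E
python3 -c "
from h import *
go(453.4,-73.3,130)"
```

```text
t 1.45 pos [ 334.3 -276.6  226.7] [-3.142  0.     1.467] w 91.8 F [ 0.4 -0.1 -0.4]
rows xyz [1.073 0.487 0.483] rot [-0.     0.    -0.099]
```

Call:
{"fn": "send_rows", "kwargs": {"rows": [{"x":0.12,"y":0.06,"z":0,"az":-0.02,"jaw":1},{"x":0.28,"y":0.14,"z":0,"az":-0.04,"jaw":1},{"x":0.45,"y":0.22,"z":0,"az":-0.06,"jaw":1},{"x":0.62,"y":0.3,"z":0,"az":-0.08,"jaw":1},{"x":0.78,"y":0.38,"z":0.1,"az":-0.099,"jaw":1},{"x":0.9,"y":0.44,"z":0.2,"az":-0.099,"jaw":1},{"x":0.97,"y":0.47,"z":0.3,"az":-0.099,"jaw":1},{"x":1,"y":0.487,"z":0.4,"az":-0.099,"jaw":1},{"x":1,"y":0.487,"z":0.48,"az":-0.099,"jaw":1},{"x":1,"y":0.487,"z":0.48,"az":-0.099,"jaw":1}]}}

```text
schema error: expected keys x, y, z, ax, ay, az, jaw
```

```bash
python3 -c "
from h import *
go(453.4,-73.3,16)"
```

```text
t 1.45 pos [ 334.3 -276.6  226.7] [-3.142  0.     1.467] w 91.8 F [ 0.4 -0.1 -0.4]
rows xyz [1.073 0.487 1.053] rot [-0.     0.    -0.099]
```

Call:
{"fn": "send_rows", "kwargs": {"rows": [{"x":0.12,"y":0.06,"z":0,"ax":0,"ay":0,"az":-0.02,"jaw":1},{"x":0.28,"y":0.14,"z":0,"ax":0,"ay":0,"az":-0.04,"jaw":1},{"x":0.45,"y":0.22,"z":0,"ax":0,"ay":0,"az":-0.06,"jaw":1},{"x":0.62,"y":0.3,"z":0,"ax":0,"ay":0,"az":-0.08,"jaw":1},{"x":0.78,"y":0.38,"z":0.1,"ax":0,"ay":0,"az":-0.099,"jaw":1},{"x":0.9,"y":0.44,"z":0.2,"ax":0,"ay":0,"az":-0.099,"jaw":1},{"x":0.97,"y":0.47,"z":0.3,"ax":0,"ay":0,"az":-0.099,"jaw":1},{"x":1,"y":0.487,"z":0.4,"ax":0,"ay":0,"az":-0.099,"jaw":1},{"x":1,"y":0.487,"z":0.48,"ax":0,"ay":0,"az":-0.099,"jaw":1},{"x":1,"y":0.487,"z":0.48,"ax":0,"ay":0,"az":-0.099,"jaw":1}]}}

```text
time: 2.7
tool_pos: [451.0, -87.5, 129.7]
tcp_rot: [-3.139, -0.001, 1.571]
contact_force: [0.2, 0.6, 0.2]
grip_width: 91.8
finger_force: 0.0
```

```bash
python3 -c "
from h import *
go(453.4,-73.3,16)"
```

```text
t 2.7 pos [451.  -87.5 129.7] [-3.139e+00 -1.000e-03  1.571e+00] w 91.8 F [0.2 0.6 0.2]
rows xyz [0.071 0.013 0.569] rot [-0.002 -0.001  0.   ]
```

Call:
{"fn": "send_rows", "kwargs": {"rows": [{"x":0.04,"y":0.01,"z":0.06,"ax":0,"ay":0,"az":0,"jaw":1},{"x":0.071,"y":0.013,"z":0.18,"ax":0,"ay":0,"az":0,"jaw":1},{"x":0.071,"y":0.013,"z":0.32,"ax":0,"ay":0,"az":0,"jaw":1},{"x":0.071,"y":0.013,"z":0.45,"ax":0,"ay":0,"az":0,"jaw":1},{"x":0.071,"y":0.013,"z":0.54,"ax":0,"ay":0,"az":0,"jaw":1},{"x":0.071,"y":0.013,"z":0.57,"ax":0,"ay":0,"az":0,"jaw":1},{"x":0.071,"y":0.013,"z":0.57,"ax":0,"ay":0,"az":0,"jaw":-1},{"x":0.071,"y":0.013,"z":0.57,"ax":0,"ay":0,"az":0,"jaw":-1},{"x":0.071,"y":0.013,"z":0.57,"ax":0,"ay":0,"az":0,"jaw":-1},{"x":0.071,"y":0.013,"z":0.57,"ax":0,"ay":0,"az":0,"jaw":-1}]}}

```text
time: 3.95
tool_pos: [454.5, -73.2, 17.2]
tcp_rot: [3.141, 0.0, 1.573]
contact_force: [-0.1, 0.3, 3.5]
grip_width: 60.2
finger_force: 30.0
```

Call:
{"fn": "send_rows", "kwargs": {"rows": [{"x":0,"y":0,"z":-0.03,"ax":0,"ay":0,"az":0,"jaw":-1},{"x":0,"y":0,"z":-0.12,"ax":0,"ay":0,"az":0,"jaw":-1},{"x":0,"y":0,"z":-0.25,"ax":0,"ay":0,"az":0,"jaw":-1},{"x":0,"y":0,"z":-0.4,"ax":0,"ay":0,"az":0,"jaw":-1},{"x":0.06,"y":0,"z":-0.52,"ax":0,"ay":0,"az":0,"jaw":-1},{"x":0.2,"y":0,"z":-0.6,"ax":0,"ay":0,"az":0,"jaw":-1},{"x":0.4,"y":-0.02,"z":-0.6,"ax":0,"ay":0,"az":0,"jaw":-1},{"x":0.6,"y":-0.05,"z":-0.6,"ax":0,"ay":0,"az":0,"jaw":-1},{"x":0.8,"y":-0.08,"z":-0.6,"ax":0,"ay":0,"az":0,"jaw":-1},{"x":1,"y":-0.1,"z":-0.6,"ax":0,"ay":0,"az":0,"jaw":-1}]}}

```text
time: 5.2
tool_pos: [433.4, 128.1, 137.1]
tcp_rot: [3.141, 0.0, 1.573]
contact_force: [0.7, 0.6, 0.2]
grip_width: 60.4
finger_force: 30.0
```

Call:
{"fn": "send_rows", "kwargs": {"rows": [{"x":0.2,"y":0,"z":0,"ax":0,"ay":0,"az":0,"jaw":-1},{"x":0.38,"y":0,"z":0,"ax":0,"ay":0,"az":0,"jaw":-1},{"x":0.51,"y":0,"z":0,"ax":0,"ay":0,"az":0,"jaw":-1},{"x":0.58,"y":0,"z":0,"ax":0,"ay":0,"az":0,"jaw":-1},{"x":0.607,"y":0,"z":0,"ax":0,"ay":0,"az":0,"jaw":-1},{"x":0.607,"y":0,"z":0,"ax":0,"ay":0,"az":0,"jaw":-1},{"x":0.607,"y":0,"z":0,"ax":0,"ay":0,"az":0,"jaw":-1},{"x":0.607,"y":0,"z":0,"ax":0,"ay":0,"az":0,"jaw":-1},{"x":0.607,"y":0,"z":0,"ax":0,"ay":0,"az":0,"jaw":-1},{"x":0.607,"y":0,"z":0,"ax":0,"ay":0,"az":0,"jaw":-1}]}}

```text
time: 6.45
tool_pos: [433.7, 248.2, 136.7]
tcp_rot: [-3.142, 0.0, 1.572]
contact_force: [-1.3, 0.9, -0.2]
grip_width: 60.4
finger_force: 30.0
```

```bash
python3 - <<'E'
from h import *
go(433.2,248.2,72)
B2={"pan":(433,248,136+4,30)}
for n in("side","top"):
    p,d=bot.capture(n)
    cv2.imwrite(f"pics/{n}1.png",cv2.resize(p[170:330,240:440] if n=="side" else p[150:290,120:320],None,fx=3,fy=3)[:,:,::-1])
a=cv2.imread("pics/side1.png");b=cv2.imread("pics/top1.png");cv2.imwrite("pics/m1.png",cv2.resize(np.vstack([a,b[:420]]),(400,600)))
E
```

```text
t 6.45 pos [433.7 248.2 136.7] [-3.142  0.     1.572] w 60.4 F [-1.3  0.9 -0.2]
rows xyz [ 0.    -0.002  0.323] rot [-0.     0.     0.002]
```

View pics/m1.png

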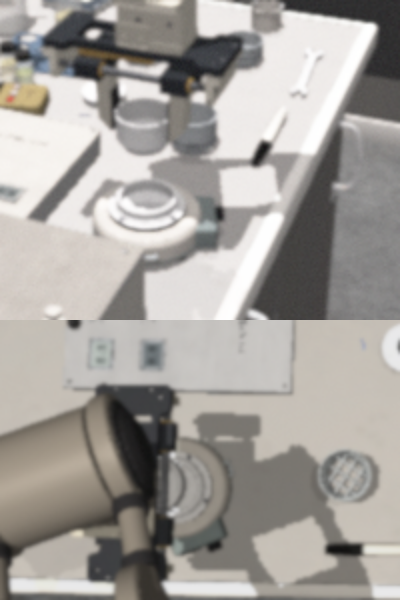

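Call:
{"fn": "send_rows", "kwargs": {"rows": [{"x":0,"y":-0.001,"z":0.04,"ax":0,"ay":0,"az":0,"jaw":-1},{"x":0,"y":-0.001,"z":0.12,"ax":0,"ay":0,"az":0,"jaw":-1},{"x":0,"y":-0.001,"z":0.2,"ax":0,"ay":0,"az":0,"jaw":-1},{"x":0,"y":-0.001,"z":0.26,"ax":0,"ay":0,"az":0,"jaw":-1},{"x":0,"y":-0.001,"z":0.3,"ax":0,"ay":0,"az":0,"jaw":-1},{"x":0,"y":-0.001,"z":0.32,"ax":0,"ay":0,"az":0,"jaw":-1},{"x":0,"y":-0.001,"z":0.335,"ax":0,"ay":0,"az":0,"jaw":-1},{"x":0,"y":-0.001,"z":0.345,"ax":0,"ay":0,"az":0,"jaw":-1},{"x":0,"y":-0.001,"z":0.355,"ax":0,"ay":0,"az":0,"jaw":-1},{"x":0,"y":-0.001,"z":0.36,"ax":0,"ay":0,"az":0,"jaw":-1}]}}

```text
time: 7.8
tool_pos: [433.5, 248.3, 64.7]
tcp_rot: [3.141, -0.0, 1.573]
contact_force: [0.5, -0.7, -0.0]
grip_width: 60.0
finger_force: 30.0
```

Call:
{"fn": "send_rows", "kwargs": {"rows": [{"x":0,"y":0,"z":0.004,"ax":0,"ay":0,"az":0,"jaw":-1},{"x":0,"y":0,"z":0.008,"ax":0,"ay":0,"az":0,"jaw":-1},{"x":0,"y":0,"z":0.01,"ax":0,"ay":0,"az":0,"jaw":-1},{"x":0,"y":0,"z":0.01,"ax":0,"ay":0,"az":0,"jaw":-1},{"x":0,"y":0,"z":0.01,"ax":0,"ay":0,"az":0,"jaw":0.6},{"x":0,"y":0,"z":0.01,"ax":0,"ay":0,"az":0,"jaw":0.6},{"x":0,"y":0,"z":0.01,"ax":0,"ay":0,"az":0,"jaw":0.8},{"x":0,"y":0,"z":0.01,"ax":0,"ay":0,"az":0,"jaw":1},{"x":0,"y":0,"z":-0.1,"ax":0,"ay":0,"az":0,"jaw":1},{"x":0,"y":0,"z":-0.3,"ax":0,"ay":0,"az":0,"jaw":1}]}}

```text
time: 9.05
tool_pos: [432.5, 247.9, 124.1]
tcp_rot: [-3.138, 0.001, 1.573]
contact_force: [1.4, 0.6, 0.2]
grip_width: 91.7
finger_force: 0.0
```

Call:
{"fn": "send_rows", "kwargs": {"rows": [{"x":-0.1,"y":0,"z":-0.2,"ax":0,"ay":0,"az":0,"jaw":1},{"x":-0.3,"y":0,"z":-0.3,"ax":0,"ay":0,"az":0,"jaw":1},{"x":-0.5,"y":0,"z":-0.3,"ax":0,"ay":0,"az":0,"jaw":1},{"x":-0.7,"y":0.05,"z":-0.3,"ax":0,"ay":0,"az":0,"jaw":1},{"x":-0.9,"y":0.1,"z":-0.3,"ax":0,"ay":0,"az":0,"jaw":1},{"x":-1,"y":0.16,"z":-0.3,"ax":0,"ay":0,"az":0,"jaw":1},{"x":-1,"y":0.16,"z":-0.3,"ax":0,"ay":0,"az":0,"jaw":1},{"x":-1,"y":0.16,"z":-0.3,"ax":0,"ay":0,"az":0,"jaw":1},{"x":-1,"y":0.16,"z":-0.3,"ax":0,"ay":0,"az":0,"jaw":1},{"x":-1,"y":0.16,"z":-0.3,"ax":0,"ay":0,"az":0,"jaw":1}]}}

```text
time: 10.3
tool_pos: [465.6, 49.1, 184.7]
tcp_rot: [-3.142, 0.0, 1.574]
contact_force: [-0.8, -0.5, -1.1]
grip_width: 91.9
finger_force: 0.0
```

```bash
python3 - <<'E'
from h import *
go(465.2,-193.9,130)
B["pan"]=(433.2,248.2,86,30)
rims(["pan","fine"],B)
E
```

```text
t 10.3 pos [465.6  49.1 184.7] [-3.142  0.     1.574] w 91.9 F [-0.8 -0.5 -1.1]
rows xyz [-1.215 -0.006  0.274] rot [-0.     0.     0.003]
pan top 99 ext [435.1 247.4] w [58. 58.] fit [434.8 247.3  29.2]
fine top 84 ext [ 464.8 -195.5] w [59. 59.] fit [ 464.8 -194.8   29.4]
pan side 136 ext [434.1 249.3] w [58. 59.] fit [434.4 249.1  29. ]
fine side 75 ext [ 464.4 -192.9] w [56. 62.] fit [ 464.8 -193.3   29.5]
```

Call:
{"fn": "send_rows", "kwargs": {"rows": [{"x":-0.15,"y":0,"z":0,"ax":0,"ay":0,"az":0.003,"jaw":1},{"x":-0.4,"y":-0.006,"z":0,"ax":0,"ay":0,"az":0.003,"jaw":1},{"x":-0.65,"y":-0.006,"z":0.05,"ax":0,"ay":0,"az":0.003,"jaw":1},{"x":-0.88,"y":-0.006,"z":0.15,"ax":0,"ay":0,"az":0.003,"jaw":1},{"x":-1,"y":-0.006,"z":0.25,"ax":0,"ay":0,"az":0.003,"jaw":1},{"x":-1,"y":-0.006,"z":0.3,"ax":0,"ay":0,"az":0.003,"jaw":1},{"x":-1,"y":-0.006,"z":0.3,"ax":0,"ay":0,"az":0.003,"jaw":1},{"x":-1,"y":-0.006,"z":0.3,"ax":0,"ay":0,"az":0.003,"jaw":1},{"x":-1,"y":-0.006,"z":0.3,"ax":0,"ay":0,"az":0.003,"jaw":1},{"x":-1,"y":-0.006,"z":0.3,"ax":0,"ay":0,"az":0.003,"jaw":1}]}}

```text
time: 11.65
tool_pos: [465.3, -151.3, 125.2]
tcp_rot: [3.141, 0.001, 1.57]
contact_force: [-0.7, -0.1, 1.0]
grip_width: 92.0
finger_force: 0.0
```

```bash
python3 -c "
from h import *
go(464.9,-194,12.5)"
```

```text
t 11.65 pos [ 465.3 -151.3  125.2] [3.141e+00 1.000e-03 1.570e+00] w 92.0 F [-0.7 -0.1  1. ]
rows xyz [-0.213 -0.002  0.564] rot [ 0.001  0.    -0.   ]
```

Call:
{"fn": "send_rows", "kwargs": {"rows": [{"x":-0.08,"y":0,"z":0.02,"ax":0,"ay":0,"az":0,"jaw":1},{"x":-0.18,"y":-0.002,"z":0.1,"ax":0,"ay":0,"az":0,"jaw":1},{"x":-0.213,"y":-0.002,"z":0.26,"ax":0,"ay":0,"az":0,"jaw":1},{"x":-0.213,"y":-0.002,"z":0.42,"ax":0,"ay":0,"az":0,"jaw":1},{"x":-0.213,"y":-0.002,"z":0.53,"ax":0,"ay":0,"az":0,"jaw":1},{"x":-0.213,"y":-0.002,"z":0.562,"ax":0,"ay":0,"az":0,"jaw":1},{"x":-0.213,"y":-0.002,"z":0.562,"ax":0,"ay":0,"az":0,"jaw":-1},{"x":-0.213,"y":-0.002,"z":0.562,"ax":0,"ay":0,"az":0,"jaw":-1},{"x":-0.213,"y":-0.002,"z":0.562,"ax":0,"ay":0,"az":0,"jaw":-1},{"x":-0.213,"y":-0.002,"z":0.562,"ax":0,"ay":0,"az":0,"jaw":-1}]}}

```text
time: 12.9
tool_pos: [464.9, -194.4, 13.0]
tcp_rot: [3.141, 0.001, 1.57]
contact_force: [-0.4, -0.1, 3.2]
grip_width: 59.5
finger_force: 30.0
```

Call:
{"fn": "send_rows", "kwargs": {"rows": [{"x":0,"y":0,"z":-0.04,"ax":0,"ay":0,"az":0,"jaw":-1},{"x":0,"y":0,"z":-0.15,"ax":0,"ay":0,"az":0,"jaw":-1},{"x":0,"y":0,"z":-0.3,"ax":0,"ay":0,"az":0,"jaw":-1},{"x":0.05,"y":0,"z":-0.45,"ax":0,"ay":0,"az":0,"jaw":-1},{"x":0.15,"y":0,"z":-0.6,"ax":0,"ay":0,"az":0,"jaw":-1},{"x":0.3,"y":0,"z":-0.7,"ax":0,"ay":0,"az":0,"jaw":-1},{"x":0.5,"y":0,"z":-0.75,"ax":0,"ay":0,"az":0,"jaw":-1},{"x":0.7,"y":-0.03,"z":-0.75,"ax":0,"ay":0,"az":0,"jaw":-1},{"x":0.9,"y":-0.06,"z":-0.75,"ax":0,"ay":0,"az":0,"jaw":-1},{"x":1,"y":-0.08,"z":-0.75,"ax":0,"ay":0,"az":0,"jaw":-1}]}}

```text
time: 14.15
tool_pos: [448.1, 7.6, 162.8]
tcp_rot: [3.141, -0.0, 1.571]
contact_force: [-0.8, -0.1, -1.2]
grip_width: 60.2
finger_force: 30.0
```

Call:
{"fn": "send_rows", "kwargs": {"rows": [{"x":0.15,"y":-0.01,"z":0,"ax":0,"ay":0,"az":0,"jaw":-1},{"x":0.35,"y":-0.03,"z":0,"ax":0,"ay":0,"az":0,"jaw":-1},{"x":0.55,"y":-0.05,"z":0,"ax":0,"ay":0,"az":0,"jaw":-1},{"x":0.75,"y":-0.07,"z":0,"ax":0,"ay":0,"az":0,"jaw":-1},{"x":0.9,"y":-0.07,"z":0,"ax":0,"ay":0,"az":0,"jaw":-1},{"x":0.97,"y":-0.07,"z":0,"ax":0,"ay":0,"az":0,"jaw":-1},{"x":1,"y":-0.07,"z":0,"ax":0,"ay":0,"az":0,"jaw":-1},{"x":1,"y":-0.07,"z":0,"ax":0,"ay":0,"az":0,"jaw":-1},{"x":1,"y":-0.07,"z":0,"ax":0,"ay":0,"az":0,"jaw":-1},{"x":1,"y":-0.07,"z":0,"ax":0,"ay":0,"az":0,"jaw":-1}]}}

```text
time: 15.4
tool_pos: [435.2, 205.2, 162.3]
tcp_rot: [3.142, 0.0, 1.568]
contact_force: [0.2, 0.3, -0.5]
grip_width: 59.9
finger_force: 30.0
```

```bash
python3 -c "
from h import *
go(434.6,248.3,90)"
```

```text
t 15.4 pos [435.2 205.2 162.3] [3.142 0.    1.568] w 59.9 F [ 0.2  0.3 -0.5]
rows xyz [ 0.216 -0.003  0.362] rot [ 0.     0.    -0.002]
```

Call:
{"fn": "send_rows", "kwargs": {"rows": [{"x":0.1,"y":0,"z":0.0,"ax":0,"ay":0,"az":0,"jaw":-1},{"x":0.18,"y":-0.002,"z":0.05,"ax":0,"ay":0,"az":0,"jaw":-1},{"x":0.216,"y":-0.002,"z":0.12,"ax":0,"ay":0,"az":0,"jaw":-1},{"x":0.216,"y":-0.002,"z":0.2,"ax":0,"ay":0,"az":0,"jaw":-1},{"x":0.216,"y":-0.002,"z":0.26,"ax":0,"ay":0,"az":0,"jaw":-1},{"x":0.216,"y":-0.002,"z":0.29,"ax":0,"ay":0,"az":0,"jaw":-1},{"x":0.216,"y":-0.002,"z":0.315,"ax":0,"ay":0,"az":0,"jaw":-1},{"x":0.216,"y":-0.002,"z":0.335,"ax":0,"ay":0,"az":0,"jaw":-1},{"x":0.216,"y":-0.002,"z":0.35,"ax":0,"ay":0,"az":0,"jaw":-1},{"x":0.216,"y":-0.002,"z":0.36,"ax":0,"ay":0,"az":0,"jaw":-1}]}}

```text
time: 16.65
tool_pos: [434.8, 249.0, 90.3]
tcp_rot: [3.141, -0.0, 1.569]
contact_force: [-0.2, -0.0, -0.7]
grip_width: 59.6
finger_force: 30.0
```

Call:
{"fn": "send_rows", "kwargs": {"rows": [{"x":0,"y":0,"z":0.004,"ax":0,"ay":0,"az":0,"jaw":-1},{"x":0,"y":0,"z":0.006,"ax":0,"ay":0,"az":0,"jaw":-1},{"x":0,"y":0,"z":0.006,"ax":0,"ay":0,"az":0,"jaw":-1},{"x":0,"y":0,"z":0.006,"ax":0,"ay":0,"az":0,"jaw":0.6},{"x":0,"y":0,"z":0.006,"ax":0,"ay":0,"az":0,"jaw":0.6},{"x":0,"y":0,"z":0.006,"ax":0,"ay":0,"az":0,"jaw":0.8},{"x":0,"y":0,"z":0.006,"ax":0,"ay":0,"az":0,"jaw":1},{"x":0,"y":0,"z":-0.1,"ax":0,"ay":0,"az":0,"jaw":1},{"x":0,"y":0,"z":-0.3,"ax":0,"ay":0,"az":0,"jaw":1},{"x":0,"y":0,"z":-0.4,"ax":0,"ay":0,"az":0,"jaw":1}]}}

```text
time: 17.9
tool_pos: [435.4, 249.3, 172.2]
tcp_rot: [3.139, -0.001, 1.57]
contact_force: [-0.2, -0.2, -0.3]
grip_width: 91.7
finger_force: 0.0
```

Call:
{"fn": "send_rows", "kwargs": {"rows": [{"x":-0.1,"y":0.05,"z":-0.05,"ax":0,"ay":0,"az":0,"jaw":1},{"x":-0.3,"y":0.15,"z":-0.05,"ax":0,"ay":0,"az":0,"jaw":1},{"x":-0.5,"y":0.3,"z":-0.05,"ax":0,"ay":0,"az":0,"jaw":1},{"x":-0.7,"y":0.45,"z":-0.05,"ax":0,"ay":0,"az":0,"jaw":1},{"x":-0.85,"y":0.6,"z":-0.05,"ax":0,"ay":0,"az":0,"jaw":1},{"x":-0.95,"y":0.7,"z":-0.05,"ax":0,"ay":0,"az":0,"jaw":1},{"x":-1,"y":0.8,"z":-0.05,"ax":0,"ay":0,"az":0,"jaw":1},{"x":-1,"y":0.85,"z":-0.05,"ax":0,"ay":0,"az":0,"jaw":1},{"x":-1,"y":0.85,"z":-0.05,"ax":0,"ay":0,"az":0,"jaw":1},{"x":-1,"y":0.85,"z":-0.05,"ax":0,"ay":0,"az":0,"jaw":1}]}}

```text
time: 19.15
tool_pos: [603.8, 49.6, 180.3]
tcp_rot: [-3.141, -0.0, 1.571]
contact_force: [0.2, 0.1, 0.0]
grip_width: 91.9
finger_force: 0.0
```

```bash
python3 - <<'E'
from h import *
go(604.8,-149.2,120)
B["fine"]=(434.6,248.2,112,30)
rims(["fine"],B)
E
```

```text
t 19.15 pos [603.8  49.6 180.3] [-3.141 -0.     1.571] w 91.9 F [0.2 0.1 0. ]
rows xyz [-0.994  0.006  0.301] rot [-0.001 -0.    -0.   ]
fine top 102 ext [435.8 247.4] w [59. 59.] fit [435.8 248.   29.3]
fine side 127 ext [435.4 249.4] w [57. 59.] fit [435.5 249.5  29.1]
```

Call:
{"fn": "send_rows", "kwargs": {"rows": [{"x":-0.15,"y":0,"z":0,"ax":0,"ay":0,"az":0,"jaw":1},{"x":-0.4,"y":0.006,"z":0,"ax":0,"ay":0,"az":0,"jaw":1},{"x":-0.65,"y":0.006,"z":0,"ax":0,"ay":0,"az":0,"jaw":1},{"x":-0.85,"y":0.006,"z":0.05,"ax":0,"ay":0,"az":0,"jaw":1},{"x":-0.96,"y":0.006,"z":0.15,"ax":0,"ay":0,"az":0,"jaw":1},{"x":-0.994,"y":0.006,"z":0.25,"ax":0,"ay":0,"az":0,"jaw":1},{"x":-0.994,"y":0.006,"z":0.35,"ax":0,"ay":0,"az":0,"jaw":1},{"x":-0.994,"y":0.006,"z":0.4,"ax":0,"ay":0,"az":0,"jaw":1},{"x":-0.994,"y":0.006,"z":0.4,"ax":0,"ay":0,"az":0,"jaw":1},{"x":-0.994,"y":0.006,"z":0.4,"ax":0,"ay":0,"az":0,"jaw":1}]}}

```text
time: 20.5
tool_pos: [605.9, -149.9, 101.3]
tcp_rot: [3.14, 0.001, 1.57]
contact_force: [0.3, 1.3, -0.6]
grip_width: 91.8
finger_force: 0.0
```

```bash
python3 -c "
from h import *
go(604.8,-149.2,18.5)"
```

```text
t 20.5 pos [ 605.9 -149.9  101.3] [3.14e+00 1.00e-03 1.57e+00] w 91.8 F [ 0.3  1.3 -0.6]
rows xyz [ 0.004 -0.006  0.414] rot [ 0.001  0.001 -0.001]
```

Call:
{"fn": "send_rows", "kwargs": {"rows": [{"x":0.003,"y":-0.003,"z":0.05,"ax":0,"ay":0,"az":0,"jaw":1},{"x":0.003,"y":-0.003,"z":0.16,"ax":0,"ay":0,"az":0,"jaw":1},{"x":0.003,"y":-0.003,"z":0.28,"ax":0,"ay":0,"az":0,"jaw":1},{"x":0.003,"y":-0.003,"z":0.37,"ax":0,"ay":0,"az":0,"jaw":1},{"x":0.003,"y":-0.003,"z":0.413,"ax":0,"ay":0,"az":0,"jaw":1},{"x":0.003,"y":-0.003,"z":0.413,"ax":0,"ay":0,"az":0,"jaw":1},{"x":0.003,"y":-0.003,"z":0.413,"ax":0,"ay":0,"az":0,"jaw":-1},{"x":0.003,"y":-0.003,"z":0.413,"ax":0,"ay":0,"az":0,"jaw":-1},{"x":0.003,"y":-0.003,"z":0.413,"ax":0,"ay":0,"az":0,"jaw":-1},{"x":0.003,"y":-0.003,"z":0.413,"ax":0,"ay":0,"az":0,"jaw":-1}]}}

```text
time: 21.75
tool_pos: [604.9, -149.4, 18.1]
tcp_rot: [3.141, 0.0, 1.57]
contact_force: [-0.2, -0.3, 1.2]
grip_width: 60.1
finger_force: 30.0
```

Call:
{"fn": "send_rows", "kwargs": {"rows": [{"x":0,"y":0,"z":-0.04,"ax":0,"ay":0,"az":0,"jaw":-1},{"x":0,"y":0,"z":-0.15,"ax":0,"ay":0,"az":0,"jaw":-1},{"x":0,"y":0,"z":-0.3,"ax":0,"ay":0,"az":0,"jaw":-1},{"x":0.05,"y":-0.03,"z":-0.45,"ax":0,"ay":0,"az":0,"jaw":-1},{"x":0.15,"y":-0.08,"z":-0.6,"ax":0,"ay":0,"az":0,"jaw":-1},{"x":0.3,"y":-0.16,"z":-0.75,"ax":0,"ay":0,"az":0,"jaw":-1},{"x":0.5,"y":-0.26,"z":-0.85,"ax":0,"ay":0,"az":0,"jaw":-1},{"x":0.7,"y":-0.37,"z":-0.85,"ax":0,"ay":0,"az":0,"jaw":-1},{"x":0.88,"y":-0.48,"z":-0.85,"ax":0,"ay":0,"az":0,"jaw":-1},{"x":1,"y":-0.55,"z":-0.85,"ax":0,"ay":0,"az":0,"jaw":-1}]}}

```text
time: 23.0
tool_pos: [493.8, 52.3, 188.3]
tcp_rot: [3.141, -0.0, 1.571]
contact_force: [0.2, 0.4, -0.2]
grip_width: 60.0
finger_force: 30.0
```

```bash
python3 -c "
from h import *
go(435.4,248.5,190)"
```

```text
t 23.0 pos [493.8  52.3 188.3] [ 3.141 -0.     1.571] w 60.0 F [ 0.2  0.4 -0.2]
rows xyz [ 0.981 -0.292 -0.008] rot [ 0. -0. -0.]
```

Call:
{"fn": "send_rows", "kwargs": {"rows": [{"x":0.15,"y":-0.05,"z":0,"ax":0,"ay":0,"az":0,"jaw":-1},{"x":0.35,"y":-0.11,"z":0,"ax":0,"ay":0,"az":0,"jaw":-1},{"x":0.55,"y":-0.17,"z":0,"ax":0,"ay":0,"az":0,"jaw":-1},{"x":0.75,"y":-0.23,"z":0,"ax":0,"ay":0,"az":0,"jaw":-1},{"x":0.9,"y":-0.27,"z":0,"ax":0,"ay":0,"az":0,"jaw":-1},{"x":0.96,"y":-0.285,"z":0,"ax":0,"ay":0,"az":0,"jaw":-1},{"x":0.981,"y":-0.292,"z":0,"ax":0,"ay":0,"az":0,"jaw":-1},{"x":0.981,"y":-0.292,"z":0.02,"ax":0,"ay":0,"az":0,"jaw":-1},{"x":0.981,"y":-0.292,"z":0.08,"ax":0,"ay":0,"az":0,"jaw":-1},{"x":0.981,"y":-0.292,"z":0.14,"ax":0,"ay":0,"az":0,"jaw":-1}]}}

```text
time: 24.25
tool_pos: [436.9, 246.3, 158.6]
tcp_rot: [-3.141, 0.0, 1.568]
contact_force: [-0.3, -0.1, -0.4]
grip_width: 60.2
finger_force: 30.0
```

```bash
python3 -c "
from h import *
go(435.4,248.5,121)"
```

```text
t 24.25 pos [436.9 246.3 158.6] [-3.141  0.     1.568] w 60.2 F [-0.3 -0.1 -0.4]
rows xyz [ 0.011 -0.007  0.188] rot [-0.001  0.    -0.002]
```

Call:
{"fn": "send_rows", "kwargs": {"rows": [{"x":0.002,"y":-0.001,"z":0.0,"ax":0,"ay":0,"az":0,"jaw":-1},{"x":0.002,"y":-0.001,"z":0.03,"ax":0,"ay":0,"az":0,"jaw":-1},{"x":0.002,"y":-0.001,"z":0.06,"ax":0,"ay":0,"az":0,"jaw":-1},{"x":0.002,"y":-0.001,"z":0.09,"ax":0,"ay":0,"az":0,"jaw":-1},{"x":0.002,"y":-0.001,"z":0.115,"ax":0,"ay":0,"az":0,"jaw":-1},{"x":0.002,"y":-0.001,"z":0.14,"ax":0,"ay":0,"az":0,"jaw":-1},{"x":0.002,"y":-0.001,"z":0.16,"ax":0,"ay":0,"az":0,"jaw":-1},{"x":0.002,"y":-0.001,"z":0.175,"ax":0,"ay":0,"az":0,"jaw":-1},{"x":0.002,"y":-0.001,"z":0.185,"ax":0,"ay":0,"az":0,"jaw":-1},{"x":0.002,"y":-0.001,"z":0.185,"ax":0,"ay":0,"az":0,"jaw":-1}]}}

```text
time: 25.5
tool_pos: [436.6, 247.4, 122.6]
tcp_rot: [-3.141, 0.0, 1.57]
contact_force: [0.1, -0.2, -0.1]
grip_width: 59.7
finger_force: 30.0
```

Call:
{"fn": "send_rows", "kwargs": {"rows": [{"x":0.003,"y":-0.003,"z":0.0,"ax":0,"ay":0,"az":0,"jaw":-1},{"x":0.005,"y":-0.005,"z":0.005,"ax":0,"ay":0,"az":0,"jaw":-1},{"x":0.005,"y":-0.005,"z":0.009,"ax":0,"ay":0,"az":0,"jaw":-1},{"x":0.005,"y":-0.005,"z":0.009,"ax":0,"ay":0,"az":0,"jaw":0.6},{"x":0.005,"y":-0.005,"z":0.009,"ax":0,"ay":0,"az":0,"jaw":0.6},{"x":0.005,"y":-0.005,"z":0.009,"ax":0,"ay":0,"az":0,"jaw":0.8},{"x":0.005,"y":-0.005,"z":0.009,"ax":0,"ay":0,"az":0,"jaw":1},{"x":0.005,"y":-0.005,"z":-0.1,"ax":0,"ay":0,"az":0,"jaw":1},{"x":0.005,"y":-0.005,"z":-0.3,"ax":0,"ay":0,"az":0,"jaw":1},{"x":0.005,"y":-0.005,"z":-0.4,"ax":0,"ay":0,"az":0,"jaw":1}]}}

```text
time: 26.75
tool_pos: [436.4, 248.7, 204.7]
tcp_rot: [3.139, -0.001, 1.57]
contact_force: [0.4, 0.5, 0.1]
grip_width: 91.7
finger_force: 0.0
```

Call:
{"fn": "send_rows", "kwargs": {"rows": [{"x":-0.1,"y":0.01,"z":0,"ax":0,"ay":0,"az":0,"jaw":1},{"x":-0.3,"y":0.03,"z":0,"ax":0,"ay":0,"az":0,"jaw":1},{"x":-0.5,"y":0.05,"z":0,"ax":0,"ay":0,"az":0,"jaw":1},{"x":-0.7,"y":0.07,"z":0,"ax":0,"ay":0,"az":0,"jaw":1},{"x":-0.87,"y":0.08,"z":0.05,"ax":0,"ay":0,"az":0,"jaw":1},{"x":-0.97,"y":0.08,"z":0.15,"ax":0,"ay":0,"az":0,"jaw":1},{"x":-0.98,"y":0.08,"z":0.25,"ax":0,"ay":0,"az":0,"jaw":1},{"x":-0.98,"y":0.08,"z":0.4,"ax":0,"ay":0,"az":0,"jaw":1},{"x":-0.98,"y":0.08,"z":0.5,"ax":0,"ay":0,"az":0,"jaw":1},{"x":-0.98,"y":0.08,"z":0.5,"ax":0,"ay":0,"az":0,"jaw":1}]}}

```text
time: 28.0
tool_pos: [450.5, 52.4, 101.7]
tcp_rot: [-3.138, -0.0, 1.569]
contact_force: [-0.0, 0.0, -0.2]
grip_width: 91.8
finger_force: 0.0
```

```bash
python3 - <<'E'
from h import *
go(451.8,52.2,24)
B["med"]=(435.4,248.4,144,30)
rims(["med"],B)
E
```

```text
t 28.0 pos [450.5  52.4 101.7] [-3.138 -0.     1.569] w 91.8 F [-0.   0.  -0.2]
rows xyz [-0.001  0.008  0.388] rot [-0.003 -0.    -0.001]
med top 109 ext [437.2 247.4] w [57. 59.] fit [436.9 247.4  29.2]
med side 136 ext [436.3 249.1] w [57. 60.] fit [436.5 249.2  29. ]
```

Call:
{"fn": "send_rows", "kwargs": {"rows": [{"x":-0.001,"y":0.006,"z":0.05,"ax":0,"ay":0,"az":0,"jaw":1},{"x":-0.001,"y":0.006,"z":0.15,"ax":0,"ay":0,"az":0,"jaw":1},{"x":-0.001,"y":0.006,"z":0.26,"ax":0,"ay":0,"az":0,"jaw":1},{"x":-0.001,"y":0.006,"z":0.35,"ax":0,"ay":0,"az":0,"jaw":1},{"x":-0.001,"y":0.006,"z":0.388,"ax":0,"ay":0,"az":0,"jaw":1},{"x":-0.001,"y":0.006,"z":0.388,"ax":0,"ay":0,"az":0,"jaw":1},{"x":-0.001,"y":0.006,"z":0.388,"ax":0,"ay":0,"az":0,"jaw":-1},{"x":-0.001,"y":0.006,"z":0.388,"ax":0,"ay":0,"az":0,"jaw":-1},{"x":-0.001,"y":0.006,"z":0.388,"ax":0,"ay":0,"az":0,"jaw":-1},{"x":-0.001,"y":0.006,"z":0.388,"ax":0,"ay":0,"az":0,"jaw":-1}]}}

```text
time: 29.35
tool_pos: [452.7, 52.2, 25.4]
tcp_rot: [3.141, 0.0, 1.569]
contact_force: [0.2, 0.2, 2.3]
grip_width: 60.3
finger_force: 30.0
```

Call:
{"fn": "send_rows", "kwargs": {"rows": [{"x":0,"y":0,"z":-0.04,"ax":0,"ay":0,"az":0,"jaw":-1},{"x":0,"y":0,"z":-0.15,"ax":0,"ay":0,"az":0,"jaw":-1},{"x":0,"y":0,"z":-0.32,"ax":0,"ay":0,"az":0,"jaw":-1},{"x":0,"y":0,"z":-0.5,"ax":0,"ay":0,"az":0,"jaw":-1},{"x":0.0,"y":0,"z":-0.68,"ax":0,"ay":0,"az":0,"jaw":-1},{"x":0.05,"y":0,"z":-0.82,"ax":0,"ay":0,"az":0,"jaw":-1},{"x":0.15,"y":0,"z":-0.9,"ax":0,"ay":0,"az":0,"jaw":-1},{"x":0.3,"y":-0.02,"z":-0.93,"ax":0,"ay":0,"az":0,"jaw":-1},{"x":0.42,"y":-0.04,"z":-0.93,"ax":0,"ay":0,"az":0,"jaw":-1},{"x":0.5,"y":-0.05,"z":-0.93,"ax":0,"ay":0,"az":0,"jaw":-1}]}}

```text
time: 30.6
tool_pos: [442.4, 153.1, 211.5]
tcp_rot: [3.141, 0.0, 1.57]
contact_force: [-0.4, -1.4, -1.7]
grip_width: 60.6
finger_force: 30.0
```

```bash
python3 -c "
from h import *
go(436.7,248.3,200)"
```

```text
t 30.6 pos [442.4 153.1 211.5] [3.141 0.    1.57 ] w 60.6 F [-0.4 -1.4 -1.7]
rows xyz [ 0.476 -0.029  0.057] rot [ 0.  0. -0.]
```

Call:
{"fn": "send_rows", "kwargs": {"rows": [{"x":0.12,"y":-0.01,"z":0,"ax":0,"ay":0,"az":0,"jaw":-1},{"x":0.28,"y":-0.02,"z":0,"ax":0,"ay":0,"az":0,"jaw":-1},{"x":0.41,"y":-0.028,"z":0,"ax":0,"ay":0,"az":0,"jaw":-1},{"x":0.466,"y":-0.028,"z":0,"ax":0,"ay":0,"az":0,"jaw":-1},{"x":0.476,"y":-0.028,"z":0,"ax":0,"ay":0,"az":0,"jaw":-1},{"x":0.476,"y":-0.028,"z":0.02,"ax":0,"ay":0,"az":0,"jaw":-1},{"x":0.476,"y":-0.028,"z":0.07,"ax":0,"ay":0,"az":0,"jaw":-1},{"x":0.476,"y":-0.028,"z":0.12,"ax":0,"ay":0,"az":0,"jaw":-1},{"x":0.476,"y":-0.028,"z":0.15,"ax":0,"ay":0,"az":0,"jaw":-1},{"x":0.476,"y":-0.028,"z":0.16,"ax":0,"ay":0,"az":0,"jaw":-1}]}}

```text
time: 31.85
tool_pos: [437.1, 247.2, 178.5]
tcp_rot: [-3.141, 0.0, 1.569]
contact_force: [-0.1, -0.1, -2.1]
grip_width: 60.2
finger_force: 30.0
```

```bash
python3 -c "
from h import *
go(436.7,248.3,160)"
```

```text
t 31.85 pos [437.1 247.2 178.5] [-3.141  0.     1.569] w 60.2 F [-0.1 -0.1 -2.1]
rows xyz [ 0.005 -0.002  0.092] rot [-0.001  0.    -0.001]
```

Call:
{"fn": "send_rows", "kwargs": {"rows": [{"x":0.004,"y":-0.001,"z":0.0,"ax":0,"ay":0,"az":0,"jaw":-1},{"x":0.004,"y":-0.001,"z":0.02,"ax":0,"ay":0,"az":0,"jaw":-1},{"x":0.004,"y":-0.001,"z":0.035,"ax":0,"ay":0,"az":0,"jaw":-1},{"x":0.004,"y":-0.001,"z":0.05,"ax":0,"ay":0,"az":0,"jaw":-1},{"x":0.004,"y":-0.001,"z":0.065,"ax":0,"ay":0,"az":0,"jaw":-1},{"x":0.004,"y":-0.001,"z":0.075,"ax":0,"ay":0,"az":0,"jaw":-1},{"x":0.004,"y":-0.001,"z":0.085,"ax":0,"ay":0,"az":0,"jaw":-1},{"x":0.004,"y":-0.001,"z":0.09,"ax":0,"ay":0,"az":0,"jaw":-1},{"x":0.004,"y":-0.001,"z":0.09,"ax":0,"ay":0,"az":0,"jaw":-1},{"x":0.004,"y":-0.001,"z":0.09,"ax":0,"ay":0,"az":0,"jaw":-1}]}}

```text
time: 33.1
tool_pos: [437.1, 248.2, 161.1]
tcp_rot: [3.141, 0.0, 1.57]
contact_force: [-0.6, 0.0, -1.6]
grip_width: 59.6
finger_force: 30.0
```

Call:
{"fn": "send_rows", "kwargs": {"rows": [{"x":0,"y":-0.001,"z":0.005,"ax":0,"ay":0,"az":0,"jaw":-1},{"x":0,"y":-0.001,"z":0.009,"ax":0,"ay":0,"az":0,"jaw":-1},{"x":0,"y":-0.001,"z":0.009,"ax":0,"ay":0,"az":0,"jaw":-1},{"x":0,"y":-0.001,"z":0.009,"ax":0,"ay":0,"az":0,"jaw":0.6},{"x":0,"y":-0.001,"z":0.009,"ax":0,"ay":0,"az":0,"jaw":0.6},{"x":0,"y":-0.001,"z":0.009,"ax":0,"ay":0,"az":0,"jaw":0.8},{"x":0,"y":-0.001,"z":0.009,"ax":0,"ay":0,"az":0,"jaw":1},{"x":0,"y":-0.001,"z":-0.1,"ax":0,"ay":0,"az":0,"jaw":1},{"x":0,"y":-0.001,"z":-0.3,"ax":0,"ay":0,"az":0,"jaw":1},{"x":0,"y":-0.001,"z":-0.4,"ax":0,"ay":0,"az":0,"jaw":1}]}}

```text
time: 34.35
tool_pos: [437.5, 248.5, 243.1]
tcp_rot: [3.139, -0.001, 1.57]
contact_force: [0.3, -0.0, 0.3]
grip_width: 91.7
finger_force: 0.0
```

Call:
{"fn": "send_rows", "kwargs": {"rows": [{"x":-0.1,"y":0.05,"z":0,"ax":0,"ay":0,"az":0,"jaw":1},{"x":-0.3,"y":0.15,"z":0,"ax":0,"ay":0,"az":0,"jaw":1},{"x":-0.5,"y":0.3,"z":0,"ax":0,"ay":0,"az":0,"jaw":1},{"x":-0.7,"y":0.45,"z":0.05,"ax":0,"ay":0,"az":0,"jaw":1},{"x":-0.85,"y":0.6,"z":0.12,"ax":0,"ay":0,"az":0,"jaw":1},{"x":-0.95,"y":0.75,"z":0.22,"ax":0,"ay":0,"az":0,"jaw":1},{"x":-1,"y":0.83,"z":0.32,"ax":0,"ay":0,"az":0,"jaw":1},{"x":-1,"y":0.855,"z":0.4,"ax":0,"ay":0,"az":0,"jaw":0},{"x":-1,"y":0.855,"z":0.45,"ax":0,"ay":0,"az":0,"jaw":0},{"x":-1,"y":0.855,"z":0.45,"ax":0,"ay":0,"az":0,"jaw":0}]}}

```text
time: 35.6
tool_pos: [606.7, 48.7, 150.6]
tcp_rot: [-3.14, -0.0, 1.57]
contact_force: [0.4, -0.4, 0.7]
grip_width: 66.2
finger_force: 0.0
```

```bash
python3 - <<'E'
from h import *
go(608,-17.6,100)
B["coarse"]=(436.7,248.4,182,30)
rims(["coarse"],B)
E
```

```text
t 35.6 pos [606.7  48.7 150.6] [-3.14 -0.    1.57] w 66.2 F [ 0.4 -0.4  0.7]
rows xyz [-0.332  0.007  0.253] rot [-0.001 -0.    -0.   ]
coarse top 126 ext [438.5 247.9] w [59. 59.] fit [438.  247.3  29.3]
coarse side 140 ext [437.3 248.7] w [58. 60.] fit [437.4 248.9  29.1]
```

Call:
{"fn": "send_rows", "kwargs": {"rows": [{"x":-0.1,"y":0.003,"z":0,"ax":0,"ay":0,"az":0,"jaw":0},{"x":-0.22,"y":0.006,"z":0,"ax":0,"ay":0,"az":0,"jaw":0},{"x":-0.31,"y":0.006,"z":0.05,"ax":0,"ay":0,"az":0,"jaw":0},{"x":-0.332,"y":0.006,"z":0.15,"ax":0,"ay":0,"az":0,"jaw":0},{"x":-0.332,"y":0.006,"z":0.25,"ax":0,"ay":0,"az":0,"jaw":0},{"x":-0.332,"y":0.006,"z":0.35,"ax":0,"ay":0,"az":0,"jaw":0},{"x":-0.332,"y":0.006,"z":0.43,"ax":0,"ay":0,"az":0,"jaw":0},{"x":-0.332,"y":0.006,"z":0.5,"ax":0,"ay":0,"az":0,"jaw":0},{"x":-0.332,"y":0.006,"z":0.5,"ax":0,"ay":0,"az":0,"jaw":0},{"x":-0.332,"y":0.006,"z":0.5,"ax":0,"ay":0,"az":0,"jaw":0}]}}

```text
time: 36.95
tool_pos: [609.2, -18.5, 51.7]
tcp_rot: [3.14, 0.0, 1.57]
contact_force: [1.3, 0.0, 0.4]
grip_width: 46.0
finger_force: 0.0
```

```bash
python3 -c "
from h import *
go(608,-17.6,18)"
```

```text
t 36.95 pos [609.2 -18.5  51.7] [3.14 0.   1.57] w 46.0 F [1.3 0.  0.4]
rows xyz [ 0.005 -0.006  0.168] rot [ 0.001  0.    -0.001]
```

Call:
{"fn": "send_rows", "kwargs": {"rows": [{"x":0.003,"y":-0.004,"z":0.03,"ax":0,"ay":0,"az":0,"jaw":0},{"x":0.003,"y":-0.004,"z":0.08,"ax":0,"ay":0,"az":0,"jaw":0},{"x":0.003,"y":-0.004,"z":0.12,"ax":0,"ay":0,"az":0,"jaw":0},{"x":0.003,"y":-0.004,"z":0.15,"ax":0,"ay":0,"az":0,"jaw":0},{"x":0.003,"y":-0.004,"z":0.167,"ax":0,"ay":0,"az":0,"jaw":0},{"x":0.003,"y":-0.004,"z":0.167,"ax":0,"ay":0,"az":0,"jaw":0},{"x":0.003,"y":-0.004,"z":0.167,"ax":0,"ay":0,"az":0,"jaw":-1},{"x":0.003,"y":-0.004,"z":0.167,"ax":0,"ay":0,"az":0,"jaw":-1},{"x":0.003,"y":-0.004,"z":0.167,"ax":0,"ay":0,"az":0,"jaw":-1},{"x":0.003,"y":-0.004,"z":0.167,"ax":0,"ay":0,"az":0,"jaw":-1}]}}

```text
time: 38.2
tool_pos: [608.1, -17.8, 17.9]
tcp_rot: [3.141, 0.0, 1.57]
contact_force: [-0.2, -0.5, 1.5]
grip_width: 20.9
finger_force: 30.0
```

Call:
{"fn": "send_rows", "kwargs": {"rows": [{"x":0,"y":0,"z":-0.02,"ax":0,"ay":0,"az":0,"jaw":-1},{"x":0,"y":0,"z":-0.1,"ax":0,"ay":0,"az":0,"jaw":-1},{"x":0,"y":0,"z":-0.22,"ax":0,"ay":0,"az":0,"jaw":-1},{"x":0,"y":0,"z":-0.36,"ax":0,"ay":0,"az":0,"jaw":-1},{"x":0,"y":0,"z":-0.5,"ax":0,"ay":0,"az":0,"jaw":-1},{"x":0,"y":-0.05,"z":-0.64,"ax":0,"ay":0,"az":0,"jaw":-1},{"x":0.05,"y":-0.1,"z":-0.78,"ax":0,"ay":0,"az":0,"jaw":-1},{"x":0.15,"y":-0.18,"z":-0.9,"ax":0,"ay":0,"az":0,"jaw":-1},{"x":0.25,"y":-0.27,"z":-0.98,"ax":0,"ay":0,"az":0,"jaw":-1},{"x":0.35,"y":-0.35,"z":-1,"ax":0,"ay":0,"az":0,"jaw":-1}]}}

```text
time: 39.45
tool_pos: [537.8, 53.0, 219.7]
tcp_rot: [3.138, 0.0, 1.569]
contact_force: [-0.2, -0.3, -1.1]
grip_width: 21.2
finger_force: 30.0
```

```bash
python3 - <<'E'
from h import *
go(437.8,248.2,215)
p,d=bot.capture("side");cv2.imwrite("pics/s3.png",cv2.resize(p[130:310,220:420],None,fx=3,fy=3)[:,:,::-1])
E
```

```text
t 39.45 pos [537.8  53.  219.7] [3.138 0.    1.569] w 21.2 F [-0.2 -0.3 -1.1]
rows xyz [ 0.975 -0.502  0.022] rot [ 0.003  0.    -0.001]
```

View pics/s3.png

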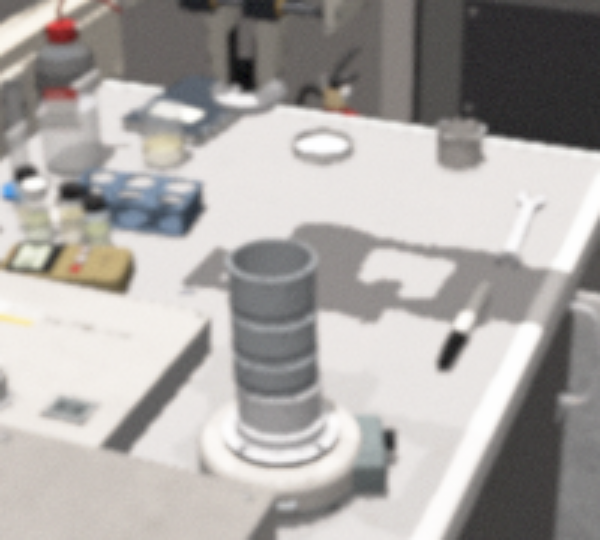

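Call:
{"fn": "send_rows", "kwargs": {"rows": [{"x":0.12,"y":-0.06,"z":-0.02,"ax":0,"ay":0,"az":0,"jaw":-1},{"x":0.3,"y":-0.16,"z":-0.05,"ax":0,"ay":0,"az":0,"jaw":-1},{"x":0.5,"y":-0.26,"z":-0.05,"ax":0,"ay":0,"az":0,"jaw":-1},{"x":0.7,"y":-0.37,"z":-0.05,"ax":0,"ay":0,"az":0,"jaw":-1},{"x":0.86,"y":-0.45,"z":-0.05,"ax":0,"ay":0,"az":0,"jaw":-1},{"x":0.95,"y":-0.49,"z":-0.05,"ax":0,"ay":0,"az":0,"jaw":-1},{"x":0.975,"y":-0.502,"z":-0.05,"ax":0,"ay":0,"az":0,"jaw":-1},{"x":0.975,"y":-0.502,"z":-0.02,"ax":0,"ay":0,"az":0,"jaw":-1},{"x":0.975,"y":-0.502,"z":0,"ax":0,"ay":0,"az":0,"jaw":-1},{"x":0.975,"y":-0.502,"z":0,"ax":0,"ay":0,"az":0,"jaw":-1}]}}

```text
time: 40.75
tool_pos: [438.0, 246.6, 217.1]
tcp_rot: [-3.141, 0.001, 1.568]
contact_force: [0.3, 0.8, -0.7]
grip_width: 21.2
finger_force: 30.0
```

```bash
python3 -c "
from h import *
go(437.8,248.2,191)"
```

```text
t 40.75 pos [438.  246.6 217.1] [-3.141e+00  1.000e-03  1.568e+00] w 21.2 F [ 0.3  0.8 -0.7]
rows xyz [ 0.008 -0.001  0.13 ] rot [-0.001  0.001 -0.002]
```

Call:
{"fn": "send_rows", "kwargs": {"rows": [{"x":0.006,"y":-0.001,"z":0.01,"ax":0,"ay":0,"az":-0.001,"jaw":-1},{"x":0.006,"y":-0.001,"z":0.03,"ax":0,"ay":0,"az":-0.001,"jaw":-1},{"x":0.006,"y":-0.001,"z":0.05,"ax":0,"ay":0,"az":-0.001,"jaw":-1},{"x":0.006,"y":-0.001,"z":0.07,"ax":0,"ay":0,"az":-0.001,"jaw":-1},{"x":0.006,"y":-0.001,"z":0.085,"ax":0,"ay":0,"az":-0.001,"jaw":-1},{"x":0.006,"y":-0.001,"z":0.1,"ax":0,"ay":0,"az":-0.001,"jaw":-1},{"x":0.006,"y":-0.001,"z":0.112,"ax":0,"ay":0,"az":-0.001,"jaw":-1},{"x":0.006,"y":-0.001,"z":0.12,"ax":0,"ay":0,"az":-0.001,"jaw":-1},{"x":0.006,"y":-0.001,"z":0.125,"ax":0,"ay":0,"az":-0.001,"jaw":-1},{"x":0.006,"y":-0.001,"z":0.125,"ax":0,"ay":0,"az":-0.001,"jaw":-1}]}}

```text
time: 42.0
tool_pos: [437.7, 248.6, 192.7]
tcp_rot: [3.142, 0.0, 1.571]
contact_force: [0.4, 0.2, -0.6]
grip_width: 21.4
finger_force: 30.0
```

Release just above home, to jaw 0, then rise and clear.

Call:
{"fn": "send_rows", "kwargs": {"rows": [{"x":0,"y":0,"z":0.006,"ax":0,"ay":0,"az":0,"jaw":-1},{"x":0,"y":0,"z":0.011,"ax":0,"ay":0,"az":0,"jaw":-1},{"x":0,"y":0,"z":0.011,"ax":0,"ay":0,"az":0,"jaw":-1},{"x":0,"y":0,"z":0.011,"ax":0,"ay":0,"az":0,"jaw":-0.2},{"x":0,"y":0,"z":0.011,"ax":0,"ay":0,"az":0,"jaw":0},{"x":0,"y":0,"z":0.011,"ax":0,"ay":0,"az":0,"jaw":0},{"x":0,"y":0,"z":0.0,"ax":0,"ay":0,"az":0,"jaw":0},{"x":0,"y":0,"z":-0.1,"ax":0,"ay":0,"az":0,"jaw":0},{"x":0,"y":0,"z":-0.3,"ax":0,"ay":0,"az":0,"jaw":0},{"x":0,"y":0,"z":-0.4,"ax":0,"ay":0,"az":0,"jaw":0}]}}

```text
time: 43.25
tool_pos: [438.3, 248.9, 274.9]
tcp_rot: [3.139, -0.001, 1.571]
contact_force: [-0.4, -0.4, -0.3]
grip_width: 46.0
finger_force: 0.0
```

Call:
{"fn": "send_rows", "kwargs": {"rows": [{"x":-0.1,"y":0,"z":0,"ax":0,"ay":0,"az":0,"jaw":0},{"x":-0.3,"y":0,"z":0,"ax":0,"ay":0,"az":0,"jaw":0},{"x":-0.5,"y":0,"z":0,"ax":0,"ay":0,"az":0,"jaw":0},{"x":-0.7,"y":0,"z":0,"ax":0,"ay":0,"az":0,"jaw":0},{"x":-0.9,"y":0,"z":0,"ax":0,"ay":0,"az":0,"jaw":0},{"x":-1,"y":0,"z":0,"ax":0,"ay":0,"az":0,"jaw":0},{"x":-1,"y":0,"z":0,"ax":0,"ay":0,"az":0,"jaw":0},{"x":-1,"y":0,"z":0,"ax":0,"ay":0,"az":0,"jaw":0},{"x":-1,"y":0,"z":0,"ax":0,"ay":0,"az":0,"jaw":0},{"x":-1,"y":0,"z":0,"ax":0,"ay":0,"az":0,"jaw":0}]}}

```text
time: 44.5
tool_pos: [437.6, 49.3, 272.7]
tcp_rot: [-3.142, 0.0, 1.572]
contact_force: [0.3, 0.4, -0.2]
grip_width: 45.9
finger_force: 0.0
```

```bash
python3 - <<'E'
from h import *
B["lid"]=(437.7,248.3,186,30);B["knob"]=(437.7,248.3,209,11)
rims(["lid","knob","cap","cup"],B)
p,d=bot.capture("side");cv2.imwrite("pics/s4.png",cv2.resize(p[130:310,220:420],None,fx=3,fy=3)[:,:,::-1])
E
```

```text
lid top 565 ext [438.4 247.1] w [54. 54.] fit [438.6 247.   27.5]
knob top 90 ext [439.4 247.7] w [18. 19.] fit [439.  247.4   8.5]
cap top 53 ext [ 596.2 -289.2] w [42. 64.] fit [ 606.4 -288.6   31.3]
cup top 68 ext [ 466.1 -318.8] w [47. 49.] fit [ 465.9 -318.6   24.5]
lid side 302 ext [437.2 251.2] w [53. 53.] fit [437.5 250.8  27.3]
knob side 56 ext [437.9 250.2] w [19. 18.] fit [438.5 249.7   8.8]
cap side 48 ext [ 606.4 -287.2] w [61. 68.] fit [ 606.7 -286.6   30.4]
cup side 38 ext [ 467.2 -319.5] w [47. 53.] fit [ 466.4 -318.3   24.5]
```

View pics/s4.png

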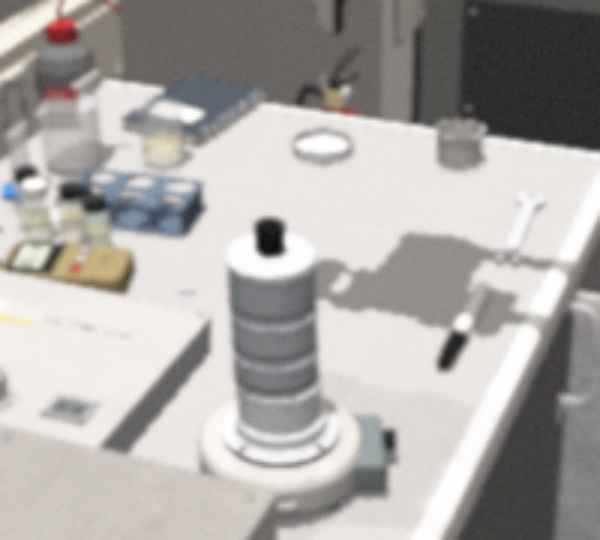

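The picture shows the full stack upright in the collar, column from (270,255) to (280,430). The lid's knob is at (268,237), and the cap (322,146) and cup (460,143) are untouched.

```bash
python3 -c "
from plant import bot
print(bot.close_job())"
```

```text
the job is handed in; nothing more can be done
None
```

I stacked the pan, the fine, medium and coarse sieves and the lid in order on the shaker, the final camera check showed each at its seated height and centred, the cup and cap had not moved, and I handed the job in at about 45 s; the hand-in returned no verdict.

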